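# Set up the staining caddy from the bench and the reagent carousel

### The arm

A 7-joint arm with a two-finger parallel gripper is mounted at the origin on the work surface. World frame = base frame: x ahead of the robot, y to its left, z up, the work surface at z = 0. Lengths are in mm, angles in rad, forces in N, time in s.
With the tool pointing down it reaches from about 425 to 925 mm from the base axis. Payload 6.8 kg.
Tool frame: the origin (TCP) lies at the very end of the fingers, on their centre line; the grasp point (between the pads) lies 19 mm behind it; z points along the fingers, y is the line along which they close (so a half turn about z gives the same grasp; the last joint's range is limited). The gripper opens to 85 mm and grips with 20 to 120 N. Pads are 22 mm wide; open, the fingers measure 114 mm over their backs; the gripper's body (76 mm by 85 mm) begins 54 mm behind the grasp point. The pads swing forward as they close: fully open they stand 13 mm farther back than shut.
Start: joints at [1.002, 0.477, 0.022, 1.555, -0.011, 1.109, -0.083], TCP at [300.16, -604.609, 206.608] pointing down, gripper open.
Joint ranges: [-2.96, 2.96], [-0.34, 2.1], [-1.41, 1.46], [0.24, 2.44], [-1.37, 4.51], [0.17, 1.92], [-2.96, 2.96]. Speed limits (rad/s): [2.39, 2.39, 3.14, 3.14, 3.14, 3.14, 3.14].

### API

Orientations are given as a rotation vector (axis times angle).
In Python, from workcell import * gives the robot as it stands.
- The arm moves only by the tool step_arm, never from a script. Its argument "series" is a list of rows, each a list of 3 entries, a list of its own where there are three numbers: the shift along the world's x, y, z in m, then the turn, a rotation vector about the world's x, y, z in degrees, then the opening, from -1 (shut) to 1 (fully open). A call has 1 to 10 rows; each row is the pose to reach, as a shift and turn from the pose commanded when the call began; what a row does not reach only later rows make up. A row lasts 1/10 s, in which the tool goes at most 50 mm and 8.59 degrees, less where a joint would pass 70% of its speed; a pose out of reach is approached as far as the arm can. A call with a gripper value outside its range is refused whole. The fingers move at their own pace and stop on an object; the grip force is fixed at half the most. Time passes only in rows, so rows that repeat a pose let the fingers close. It gives the time, the measured TCP pose, the force, the opening and the grip force at its end, in the units of the state.
- state(): the state, without advancing time (a new reading comes with each control period).
- capture(name): name is "scene" or "top" or "wrist"; returns (picture, depth): 384x512x3 uint8, red, green, blue; 384x512 float32, mm along the optical axis (not along the pixel's ray), 0 where there is no reading.
- calibration(name): a dict with "mtx" (3x3 intrinsics, pixels), "rvec" (rotation vector, rad) and "tvec" (3), from world to camera coordinates, as OpenCV has them; the wrist camera has in their place "mount" (4x4, takes a point from camera to tool coordinates, whose origin is the TCP and whose axes are the flange's). Camera axes: x right, y down, z forward; pixel columns grow to the right and rows downward; lengths in mm; the calibration is good to about 2 mm. A picture is of the moment at which its call begins: read the wrist's pose just before it. calibration takes no time and is no camera call.
- job_done(): hands the job in; it is judged then, once.
The state is a dict: "time": time; "joint_positions": joint angles; "qvel": joint speeds; "tau": joint torques, N m; "tool_pos": TCP position; "tcp_rot": TCP orientation; "force": force on the tool from outside, world axes, zero at the start; "wrist_torque": the same for the moment, N m; "width": finger opening in mm; "grip_force": force on a finger pad.
Only numpy, scipy, OpenCV 4.12 (cv2) and the standard library are available. Lean on these libraries where they do the work, as an engineer would, in place of code of your own. Each camera call takes 0.05 s, during which the arm holds its last target. There are 200 camera calls.

### The job

Get the staining caddy ready: stand the small dropping bottle, the large dropping bottle and the glass staining jar each in the caddy well made for it (small round, large round, square). The small dropping bottle is round the back of the reagent carousel, so turn the carousel until that bottle has come round to the front and lift it out there. Keep every bottle and the jar upright, set each down gently, and leave the flat-capped bottles alone: one stays on the carousel, the other where it stands on the bench.

Things in the scene. Friction and masses are not known exactly. Their poses are not given: they have to be found in the camera images.
- dropper_small: Small amber glass dropping bottle, black collar and pale rubber teat, about 60 g. Body 34 mm in diameter, straight up to 50 mm height; shoulder to 58; collar 24 mm in diameter, 58 to 72; teat 13 mm in diameter, up to 92 mm. Starts in one of the carousel's rear pockets, on the turntable's floor. Origin: centre of its underside; z is its axis.
- dropper_large: Large amber glass dropping bottle, black collar and pale rubber teat, about 160 g. Body 48 mm in diameter, straight up to 62 mm height; shoulder to 73; collar 30 mm in diameter, 73 to 90; teat 16 mm in diameter, up to 110 mm. Stands on the bench. Origin: centre of its underside; z is its axis.
- staining_jar: Square clear-glass staining jar, about 190 g: body 48 x 48 mm, 62 mm high (fine ribs on its y faces), lid 53 x 53 mm from 62 to 70 mm, on it a square glass grip 30 x 30 mm from 70 to 84 mm. The lid does not come off. Stands on the bench at any yaw. Origin: centre of its underside; x and y parallel to its sides, z up.
- screwcap_small: Look-alike of the small dropping bottle: same amber body, 34 mm in diameter, and black collar, but no teat: it ends in a flat cap at 72 mm. Stands on the carousel and stays there. Origin: centre of its underside.
- screwcap_large: Look-alike of the large dropping bottle: same amber body, 48 mm in diameter, and black collar, but no teat: it ends in a flat cap at 90 mm. Stands on the bench and stays where it is. Origin: centre of its underside.
- well_small: Small round white well, 50 mm inside diameter. Origin: centre of its underside, 4 mm over the bench; inner floor 3 mm, rim 26 mm above the origin. The fixed steel caddy (276 x 104 mm, walls 20 mm high) holds the three wells in one row along their common y axis, 86 mm from centre to centre, in any order.
- well_large: Large round white well in the caddy, 66 mm inside diameter. Origin: centre of its underside; inner floor 3 mm, rim 26 mm above the origin.
- well_square: Square white well in the caddy, 68 x 68 mm inside. Origin: centre of its underside; x and y parallel to its sides; inner floor 3 mm, rim 26 mm above the origin.
- carousel_base: Fixed grey foot of the reagent carousel, 210 mm in diameter. Origin: on the carousel's axis, at bench height. Its -x side, with a small grey tab, is the front and faces the robot; +x is the back.
- turntable: White turntable, 270 mm in diameter; turns either way, lightly, stays where left. Origin: on the axis, 16 mm over the bench; from it: floor 8 mm up, walls of six square pockets (40 mm inside) up to 28 mm. Pockets centred 90 mm from the axis at 0, 60.. degrees from x. Grey bar handle on the central post: 52 mm along x, 16 mm along y, 134 to 164 mm above the origin; grip from above and turn.
Things that resemble listed ones, but are neither listed nor needed, are in the scene too. Leave any blue or purple look-alike of the dropper_large alone.

How it is judged:
By the outcome, as a careful person would: the job done as asked, in the order asked, and still so for the second after the job is handed in, with the robot touching nothing.
It also fails if it takes over 128 s, if anything falls off the work surface, if the arm or the gripper's body presses on something with over 40 N, if the wrist force passes 120 N, or if a joint passes its speed limit or range.

## Working session

There is one attempt and no reset: what is moved stays moved. The work goes in short steps, Python scripts to look and compute and a tool call to move; the robot and the scene stay as the last step left them, time stands still between calls to the robot, and variables do not carry over. Pictures are saved under pics/ and viewed, at most 14 in all, crops included, and the job is handed in when it is done.

Besides the shell and the picture viewer there is one more tool, called after ">>>" as name(argument=value, ...) on one line, values as JSON. step_arm: Moves the arm, as the interface text tells. Its arguments: {"type":"object","properties":{"series":{"type":"array","items":{"type":"array"}}},"required":["series"]}

```bash
ls; mkdir -p pics; cat > h.py <<'E'
from workcell import *
import numpy as np, cv2
def snap(n,f):
    p,d=capture(n); np.savez('/tmp/'+f+'.npz',p=p,d=d); cv2.imwrite('pics/'+f+'.png',p[:,:,::-1]); return p,d
def load(f):
    z=np.load('/tmp/'+f+'.npz'); return z['p'],z['d']
def cam(n):
    c=calibration(n); R=cv2.Rodrigues(np.array(c['rvec'],float))[0]; t=np.array(c['tvec'],float).ravel(); return np.array(c['mtx'],float),R,t
def ray(n,u,v):
    K,R,t=cam(n); return -R.T@t, R.T@np.linalg.inv(K)@np.array([u,v,1.])
def onz(n,u,v,z):
    o,d=ray(n,u,v); return o+d*(z-o[2])/d[2]
def cloud(n,d):
    K,R,t=cam(n); v,u=np.mgrid[:d.shape[0],:d.shape[1]]
    P=np.stack([(u-K[0,2])/K[0,0]*d,(v-K[1,2])/K[1,1]*d,d],-1)
    return (P-t)@R
def proj(n,P):
    K,R,t=cam(n); q=K@(R@np.array(P,float)+t); return q[:2]/q[2]
E
python3 - <<'E'
from h import *
a,_=snap('top','top1'); b,_=snap('scene','scene1')
for n in('top','scene'): print(n,ray(n,256,192), cam(n)[0][0,0])
s=state(); print(s)
E
```

```text
pics
top (array([ 370.08159015,   11.1446392 , 1069.69072833]), array([ 0.20729746, -0.00317057, -0.97830029])) 417.43139650878123
scene (array([ 866.35695669, -502.48722369,  644.2159829 ]), array([-0.34213496,  0.61887378, -0.70732167])) 356.42978138913907
{'time': 0.1, 'joint_positions': array([ 1.00184634,  0.47771817,  0.02232439,  1.55633009, -0.01147562,
        1.10932076, -0.08311421]), 'qvel': array([-0.00018944, -0.00291887,  0.00069691, -0.00320974, -0.00316943,
       -0.00022448,  0.0003735 ]), 'tau': array([ 4.45871367e-03, -5.97758067e+01,  1.61375351e+00, -2.81953347e+01,
        1.28751813e-02,  4.97459143e-03,  3.84910749e-06]), 'tool_pos': array([ 299.91659677, -604.07380332,  205.73164014]), 'tcp_rot': array([-3.05701893e+00, -7.17204714e-01,  7.92700985e-04]), 'force': array([0.75510564, 0.5772662 , 0.5309222 ]), 'wrist_torque': array([-0.00543905,  0.02774491, -0.0339642 ]), 'grip_force': 0.0, 'width': 85.2931794930874}
```

View pics/top1.png

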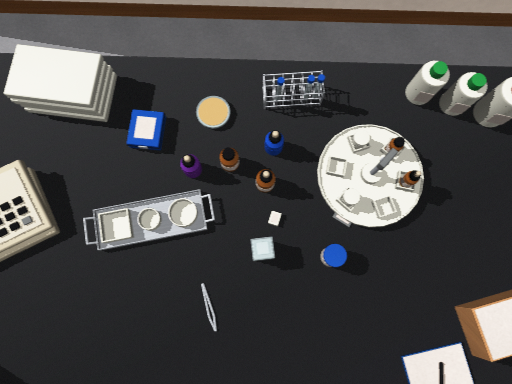

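View pics/scene1.png

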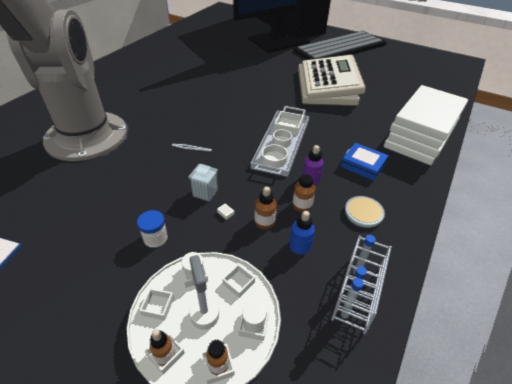

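The top view has +x up and -y right. Candidates:
- **Small dropper:** top (397,143) or (412,178), which are scene (217,355, flat) and (160,340, teat).
- **Large dropper:** top (265,180) or (229,158), which are scene (265,205, teat) and (305,195, flat). The blue (274,143) and purple (190,163) bottles are decoys.
- **Jar:** top (263,248). The small white block at (275,218) and the blue-lidded pot at (334,256) are not it.

Next I'll check the choice in one close crop.

```bash
python3 - <<'E'
from h import *
p,_=load('scene1'); q,_=load('top1')
a=cv2.resize(p[150:384,110:340],(400,407),interpolation=3); b=cv2.resize(q[110:280,220:440],(400,309),interpolation=3)
o=np.zeros((407,800,3),np.uint8); o[:,:400]=a; o[:309,400:]=b
cv2.imwrite('pics/crop1.png',o[:,:,::-1])
def g(n,u,v,z): print(n,(u,v),z,onz(n,u,v,z).round(1))
g('top',412,178,100);g('top',397,143,96);g('top',265,175,100);g('top',229,155,90);g('top',263,248,75)
g('top',372,173,180)
_,d=load('top1');P=cloud('top',d)
for u,v in [(412,177),(397,143),(265,175),(229,154),(263,243),(263,250),(117,228),(150,219),(183,213),(100,200),(385,160),(340,220),(362,138),(350,197),(334,256)]: print(u,v,P[v,u].round(1))
E
```

```text
top (412, 178) 100 [ 620.8 -364.2  100. ]
top (397, 143) 96 [ 709.1 -333.4   96. ]
top (265, 175) 100 [617.8 -12.4 100. ]
top (229, 155) 90 [668.1  76.5  90. ]
top (263, 248) 75 [445.8 -12.4  75. ]
top (372, 173) 180 [ 608.9 -245.8  180. ]
412 177 [ 624.8 -366.6   94.2]
397 143 [ 708.1 -332.4   98.9]
265 175 [615.8 -12.2 107.7]
229 154 [ 370.1   11.1 1069.7]
263 243 [457.  -11.9  82.2]
263 250 [440.4 -12.3  85.3]
117 228 [491.2 360.9   4.1]
150 219 [516.8 278.3   4.3]
183 213 [534.7 194.3   5.4]
100 200 [564.1 414.9  -3.4]
385 160 [ 639.8 -275.8  178.9]
340 220 [ 529.1 -211.2    0.8]
362 138 [ 728.3 -254.7   71.3]
350 197 [ 576.3 -222.1   69.5]
334 256 [ 432.8 -183.1   60.7]
```

View pics/crop1.png

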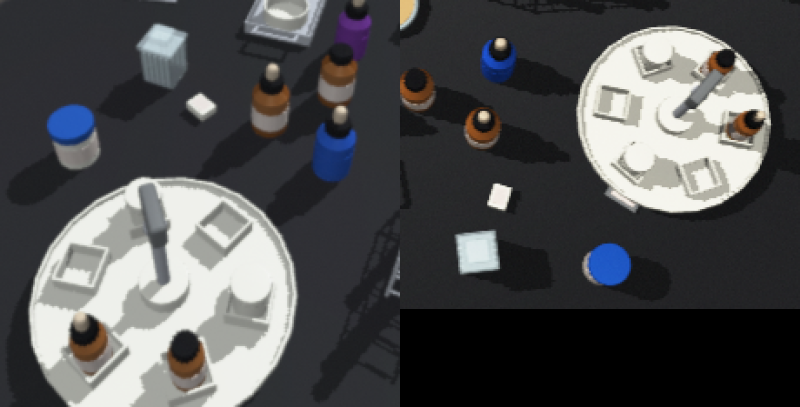

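The crop confirms the small dropper has its teat at top (413,175) and the large dropper at (265,175). The flat-capped bottles are (397,143) and (229,158). Now to measure.

```bash
cat >> h.py <<'E'
from scipy.optimize import least_squares
def fitc(X,r=None):
    X=np.asarray(X)[:,:2]; c0=X.mean(0)
    if r: f=least_squares(lambda q:np.hypot(*(X-q).T)-r,c0,loss='soft_l1',f_scale=1.)
    else: f=least_squares(lambda q:np.hypot(*(X-q[:2]).T)-q[2],[*c0,30],loss='soft_l1',f_scale=1.)
    return f.x.round(1),np.abs(f.fun).mean().round(2)
def masks(n,p,d):
    P=cloud(n,d); h=cv2.cvtColor(p,cv2.COLOR_RGB2HSV).astype(int)
    ok=d>0
    amber=ok&(h[...,0]>3)&(h[...,0]<18)&(h[...,1]>120)&(h[...,2]>50)
    white=ok&(h[...,1]<50)&(h[...,2]>140)
    return P,amber,white,ok
def near(P,c,r): return np.hypot(P[...,0]-c[0],P[...,1]-c[1])<r
E
python3 - <<'E'
from h import *
allA={}
for n in('top','scene'):
    p,d=load(n+'1'); P,am,wh,ok=masks(n,p,d)
    print('==',n)
    # turntable edge
    m=ok&near(P,(615,-265),160)&(P[...,2]>12)&(P[...,2]<35)&wh
    X=P[m][:,:2].astype(np.float32); c,r=cv2.minEnclosingCircle(X); print('disc minenc',c,r,len(X),np.percentile(P[m][:,2],[5,50,95]))
    hull=cv2.convexHull(X)[:,0]; print('hull circle',fitc(hull,135))
    m=ok&near(P,(615,-265),60)&(P[...,2]>130); X=P[m]
    print('bar',len(X),np.percentile(X[:,2],[5,50,95]).round(1)); X=X[X[:,2]>172]
    if len(X)>5: print(cv2.minAreaRect(X[:,:2].astype(np.float32)),len(X))
    for nm,c,r,z0,z1 in(('large',(615,-12),24,15,58),('flatL',(665,76),24,15,58),('small',(620,-364),17,30,70),('flatS',(700,-330),17,30,70)):
        m=am&near(P,c,45)&(P[...,2]>z0)&(P[...,2]<z1); X=P[m]
        if len(X)>8: print(nm,len(X),fitc(X,r)); allA.setdefault(nm,[]).append(X)
    m=ok&near(P,(446,-12),45)&(P[...,2]>62)&(P[...,2]<76); X=P[m]; print('jarlid',len(X),cv2.minAreaRect(X[:,:2].astype(np.float32)) if len(X)>5 else '')
    m=ok&near(P,(446,-12),45)&(P[...,2]>79); X=P[m]; print('jargrip',len(X),cv2.minAreaRect(X[:,:2].astype(np.float32)) if len(X)>5 else '')
    m=wh&(P[...,0]>420)&(P[...,0]<620)&(P[...,1]>140)&(P[...,1]<420)&(P[...,2]>26)&(P[...,2]<36); X=P[m]; print('rims',len(X))
    for c in((491,361),(517,278),(535,194)):
        Y=X[near(X,c,52)]; print(c,len(Y),fitc(Y),cv2.minAreaRect(Y[:,:2].astype(np.float32)))
for k,v in allA.items(): print(k,'both',fitc(np.vstack(v),24 if 'arge' in k or 'L' in k else 17))
E
```

```text
== top
disc minenc (646.3807983398438, -283.25616455078125) 136.01632690429688 5939 [19.67204295 22.90467398 28.18458731]
hull circle (array([ 646. , -282.5]), np.float64(1.98))
bar 194 [152.8 177.3 180.4]
((646.0012817382812, -282.194580078125), (16.134685516357422, 50.1157341003418), 49.58835220336914) 156
large 17 (array([621.2, -13.1]), np.float64(0.26))
flatL 20 (array([675. ,  80.7]), np.float64(0.29))
small 21 (array([ 631.6, -374.2]), np.float64(0.76))
jarlid 337 ((446.2568359375, -9.81663703918457), (52.9391975402832, 52.945735931396484), 8.221360206604004)
jargrip 154 ((446.4774169921875, -9.806288719177246), (30.25433921813965, 28.61383056640625), 3.317770481109619)
rims 325
(491, 361) 146 (array([496. , 362. ,  39.5]), np.float64(3.67)) ((496.3922119140625, 361.91241455078125), (74.40888214111328, 74.59542846679688), 13.223710060119629)
(517, 278) 89 (array([515.6, 277.9,  26.5]), np.float64(4.51)) ((515.452880859375, 278.1682434082031), (53.47543716430664, 100.4988784790039), 36.26455307006836)
(535, 194) 98 (array([534.3, 194.2,  34.2]), np.float64(0.74)) ((535.07781982
[... 835 characters left out ...]
2
(491, 361) 123 (array([495.2, 361.7,  39.8]), np.float64(3.87)) ((495.525390625, 361.3875732421875), (74.3788833618164, 79.0484848022461), 12.527884483337402)
(517, 278) 87 (array([514.7, 278.1,  26.9]), np.float64(4.85)) ((514.6754150390625, 278.9893798828125), (52.79417037963867, 99.1687240600586), 26.1983642578125)
(535, 194) 112 (array([534.1, 193. ,  34. ]), np.float64(1.07)) ((533.6161499023438, 192.4278564453125), (69.52035522460938, 69.19203186035156), 32.8754997253418)
large both (array([620.2, -12.5]), np.float64(0.63))
flatL both (array([674. ,  81.3]), np.float64(0.86))
small both (array([ 630.3, -373.9]), np.float64(0.67))
flatS both (array([ 714.6, -339.6]), np.float64(0.22))
```

```bash
python3 - <<'E'
from h import *
p,d=load('top1'); P,am,wh,ok=masks('top',p,d)
m=ok&near(P,(646,-282.5),160)&~near(P,(646,-282.5),137)&(P[...,2]>2.5)&(P[...,0]<600)&(p.max(2)>60)
X=P[m]; print('tab',len(X),X.mean(0),X.min(0),X.max(0))
v,u=np.where(m); print(u.min(),u.max(),v.min(),v.max()); q=X.mean(0)-[646,-282.5,0]; print(np.degrees(np.arctan2(q[1],q[0])))
print('px tab', onz('top',342,221,8))
for nm,u,v in(('block',275,218),('blue',276,134),('blubody',274,146)): print(nm,P[v,u].round(0))
print(calibration('wrist')['mount'])
E
```

```text
tab 38 [ 528.91473916 -220.33047422    5.16959688] [ 513.54040183 -411.82644647    2.55888979] [ 584.57422401 -189.97858112   10.46220345]
332 417 201 226
152.03274679395855
px tab [ 525.59934743 -214.75752321    8.        ]
block [527. -42.  17.]
blue [718. -36. 110.]
blubody [703. -34.  64.]
[[-1.06652493e-03 -9.49670757e-01 -3.13248011e-01  8.16562035e+01]
 [ 9.99999391e-01 -1.10177627e-03 -6.44842709e-05 -2.97766424e-01]
 [-2.83890400e-04 -3.13247889e-01  9.49671353e-01 -1.67896213e+02]
 [ 0.00000000e+00  0.00000000e+00  0.00000000e+00  1.00000000e+00]]
```

>>> step_arm(series=[[[0.03,0.03,0.02],[0,0,8.5],1],[[0.07,0.065,0.034],[0,0,17],1],[[0.11,0.1,0.034],[0,0,25.5],1],[[0.15,0.14,0.034],[0,0,34],1],[[0.19,0.18,0.034],[0,0,42.5],1],[[0.23,0.22,0.034],[0,0,51],1],[[0.27,0.255,0.034],[0,0,59.5],1],[[0.31,0.29,0.034],[0,0,68],1],[[0.335,0.31,0.034],[0,0,76.5],1],[[0.346,0.322,0.034],[0,0,85],1]])

```text
time: 1.1
tool_pos: [648.7, -278.3, 240.1]
tcp_rot: [-1.757, -2.603, -0.003]
force: [0.4, 0.4, -0.5]
width: 85.7
grip_force: 0.0
```

>>> step_arm(series=[[[0,0,0],[0,0,8.5],1],[[0,0,0],[0,0,17],1],[[0,0,0],[0,0,25],1],[[0,0,0],[0,0,28],1],[[0,0,0],[0,0,28],1],[[0,0,0],[0,0,28],1]])

```text
time: 1.7
tool_pos: [645.9, -282.7, 240.2]
tcp_rot: [-1.092, -2.945, -0.0]
force: [0.7, -0.3, -0.9]
width: 85.9
grip_force: 0.0
```

```bash
cat >> h.py <<'E'
def pose():
    s=state(); r=s['tcp_rot']; R=cv2.Rodrigues(np.array(r,float))[0]
    print('t',round(s['time'],2),'tcp',s['tool_pos'].round(1),'yaz',np.degrees(np.arctan2(R[1,1],R[0,1])).round(1),'tilt',np.degrees(np.arccos(-R[2,2])).round(2),'F',s['force'].round(1),'w',round(s['width'],1),'q7',s['joint_positions'][6].round(2))
    return s
E
python3 -c "
from h import *
pose()"
```

```text
t 1.7 tcp [ 645.9 -282.7  240.2] yaz 49.3 tilt 0.05 F [ 0.7 -0.3 -0.9] w 85.9 q7 0.99
```

>>> step_arm(series=[[[0,0,-0.03],[0,0,0],1],[[0,0,-0.06],[0,0,0],1],[[0,0,-0.08],[0,0,0],0.5],[[0,0,-0.086],[0,0,0],0],[[0,0,-0.086],[0,0,0],-0.5],[[0,0,-0.086],[0,0,0],-1],[[0,0,-0.086],[0,0,0],-1],[[0,0,-0.086],[0,0,0],-1],[[0,0,-0.086],[0,0,0],-1],[[0,0,-0.086],[0,0,0],-1]])

```text
time: 2.7
tool_pos: [646.6, -282.8, 155.5]
tcp_rot: [1.09, 2.945, -0.0]
force: [-0.7, 0.4, 4.0]
width: 0.3
grip_force: 1.7
```

```bash
python3 - <<'E'
from h import *
pose(); a,_=snap('scene','s2'); w,_=snap('wrist','w2')
o=np.hstack([cv2.resize(a[200:384,80:330],(440,324),interpolation=3),cv2.resize(w,(352,324))]); cv2.imwrite('pics/c2.png',o[:,:,::-1])
E
```

```text
t 2.7 tcp [ 646.6 -282.8  155.5] yaz 49.4 tilt 0.07 F [-0.7  0.4  4. ] w 0.3 q7 0.96
```

View pics/c2.png

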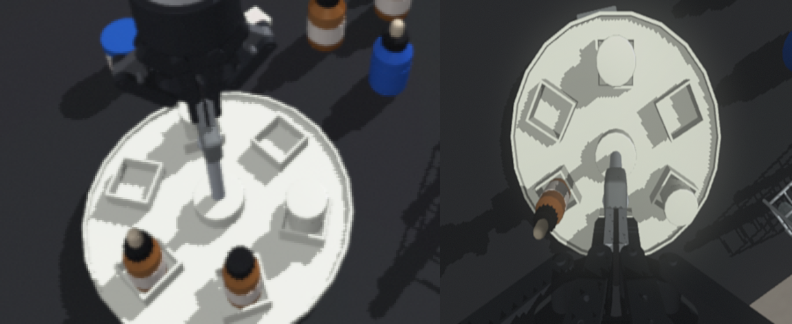

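```bash
python3 - <<'E'
from h import *
p,d=load('s2'); P=cloud('scene',d)
f=1.76
for n,X in(('tcp',(646.6,-282.8,155.5)),('barA',(666,-300,180)),('barB',(626,-266,180)),('ctr',(646,-282.5,180)),('post0',(646,-282.5,30))): q=proj('scene',X); print(n,q.round(0),'crop',((q-[80,200])*1.76).round(0))
o=cv2.resize(p[215:325,150:260],(800,600)[1:]*2,interpolation=0)
for X in((646.6,-282.8,155.5),(666,-300,180),(626,-266,180)):
    q=(proj('scene',X)-[150,215])*600/110; cv2.circle(o,(int(q[0]),int(q[1])),5,(255,0,0),2)
cv2.imwrite('pics/c3.png',o[:,:,::-1])
m=near(P,(646,-282.5),35)&(P[...,2]>100)
v,u=np.where(m)
for vv in range(v.min(),v.max()+1,3):
    uu=u[v==vv]
    if len(uu): k=int(np.median(uu)); print(vv,uu.min(),uu.max(),P[vv,k].round(0),p[vv,k])
E
```

```text
tcp [198. 276.] crop [208. 134.]
barA [200. 282.] crop [211. 145.]
barB [193. 254.] crop [198.  95.]
ctr [196. 267.] crop [205. 118.]
post0 [204. 314.] crop [219. 200.]
0 108 195 [ 625. -263.  545.] [68 66 64]
3 110 196 [ 644. -279.  550.] [154 149 144]
6 114 196 [ 650. -284.  550.] [156 152 147]
9 117 196 [ 654. -287.  549.] [156 151 147]
12 121 196 [ 657. -289.  548.] [155 150 145]
15 126 198 [ 661. -290.  547.] [154 149 145]
18 132 198 [ 664. -290.  546.] [157 153 148]
21 138 198 [ 667. -290.  544.] [164 160 155]
24 146 196 [ 670. -290.  542.] [172 168 163]
27 149 197 [ 671. -289.  540.] [173 169 165]
30 151 195 [ 673. -292.  539.] [167 163 158]
33 155 195 [ 676. -294.  538.] [153 150 145]
36 160 193 [ 677. -294.  536.] [140 137 132]
39 167 190 [ 678. -293.  534.] [131 126 122]
42 174 185 [ 679. -293.  532.] [124 120 116]
90 200 204 [ 678. -270.  480.] [55 53 52]
93 194 204 [ 666. -260.  468.] [85 83 80]
96 189 205 [ 667. -265.  467.] [101  98  95]
99 185 204 [ 668. -271.  468.] [100  97  94]
102 181 203 [ 669. -276.  467.] [100  97  94]
105 177 201 [ 671. -282.  468.] [101  99  9
[... 1055 characters left out ...]
2 169 205 [ 648. -297.  239.] [23 24 26]
255 170 204 [ 647. -298.  231.] [26 27 29]
258 171 204 [ 650. -298.  226.] [23 26 29]
261 186 205 [ 653. -290.  212.] [66 69 72]
264 187 205 [ 653. -289.  203.] [54 56 59]
267 188 201 [ 652. -293.  199.] [89 93 97]
270 191 202 [ 652. -290.  188.] [85 89 93]
273 192 203 [ 653. -290.  180.] [82 86 87]
276 193 204 [ 657. -293.  179.] [123 127 132]
279 192 205 [ 660. -297.  179.] [128 134 137]
282 192 205 [ 663. -301.  179.] [109 113 116]
285 194 205 [ 666. -303.  176.] [65 68 70]
288 196 206 [ 667. -301.  165.] [64 66 68]
291 196 204 [ 665. -302.  157.] [64 67 69]
294 197 205 [ 652. -288.  114.] [ 98 102 108]
297 198 204 [ 651. -289.  105.] [101 105 111]
```

View pics/c3.png

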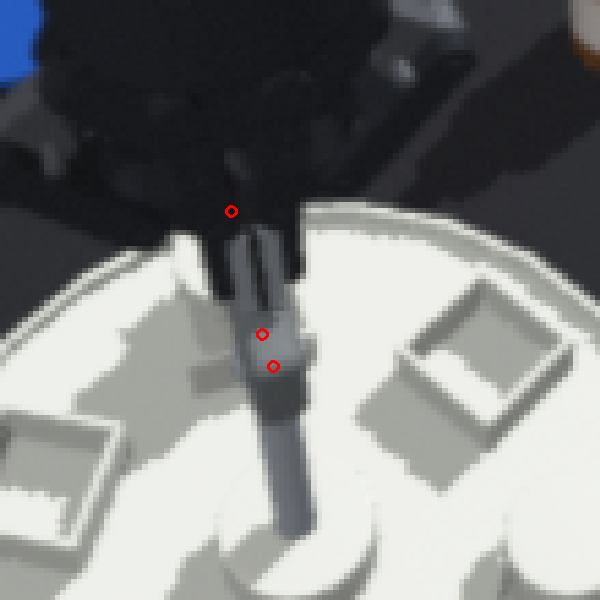

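```bash
cat >> h.py <<'E'
def wcloud(d,s=None):
    "wrist cloud in tool and in world coordinates"
    c=calibration('wrist'); K=np.array(c['mtx']); M=np.array(c['mount']); v,u=np.mgrid[:d.shape[0],:d.shape[1]]
    P=np.stack([(u-K[0,2])/K[0,0]*d,(v-K[1,2])/K[1,1]*d,d],-1)
    T=P@M[:3,:3].T+M[:3,3]
    s=s or state(); R=cv2.Rodrigues(np.array(s['tcp_rot'],float))[0]
    return T, T@R.T+np.array(s['tool_pos'])
E
python3 - <<'E'
from h import *
p,d=load('w2'); T,W=wcloud(d)
def show(v,u): print((v,u),T[v,u].round(1),W[v,u].round(1),p[v,u])
for v in range(175,330,8): show(v,256)
print('floor'); show(90,165); show(100,340); show(40,256)
E
```

```text
(175, 256) [  7.9   1.4 110.1] [ 641.6 -276.7   45.4] [207 211 197]
(183, 256) [ 5.3  1.3 94.4] [ 643.5 -278.3   61.1] [110 113 114]
(191, 256) [ 5.3  1.3 72.7] [ 643.5 -278.3   82.8] [109 113 113]
(199, 256) [24.3  1.2 -1.7] [ 628.9 -266.1  157.2] [82 84 81]
(207, 256) [ 24.4   1.1 -13.9] [ 628.8 -266.   169.4] [83 86 84]
(215, 256) [ 23.5   1.1 -22.3] [ 629.4 -266.6  177.8] [ 97 100  99]
(223, 256) [ 20.7   1.1 -25.2] [ 631.6 -268.4  180.6] [112 117 116]
(231, 256) [ 16.9   1.1 -25.7] [ 634.4 -270.9  181.2] [113 117 116]
(239, 256) [ 12.9   1.1 -25.7] [ 637.5 -273.5  181.2] [112 117 115]
(247, 256) [ 11.1   1.1 -30.2] [ 638.9 -274.7  185.7] [60 62 60]
(255, 256) [ 11.3   1.1 -38.1] [ 638.7 -274.6  193.6] [51 52 50]
(263, 256) [ 10.5   1.1 -43.7] [ 639.2 -275.1  199.2] [49 50 49]
(271, 256) [ 10.5   1.1 -50. ] [ 639.2 -275.1  205.5] [46 48 46]
(279, 256) [ 11.2   1.  -56.9] [ 638.7 -274.7  212.4] [43 45 44]
(287, 256) [ 11.2   1.  -62.2] [ 638.7 -274.7  217.7] [40 41 40]
(295, 256) [  8.1   1.  -62.5] [ 641.1 -276.7  218. ] [42 43 43]
(303, 256) [  5.2   1.  -63.3] [ 643.2 -278.6  218.8] [38 40 40]
(311, 256) [  1.7   1.  -63.3] [ 645.9 -280.9  218.8] [36 36 37]
(319, 256) [ -1.6   1.  -63.6] [ 648.3 -283.   219.1] [36 35 37]
(327, 256) [ -6.6   1.  -61.9] [ 652.1 -286.2  217.4] [34 35 36]
floor
(90, 165) [ 76.5 -75.2 130.5] [ 539.7 -290.1   24.9] [209 213 200]
(100, 340) [ 68.2  73.1 131. ] [ 642.5 -183.    24.5] [200 203 191]
(40, 256) [115.1   1.5 131.7] [ 560.4 -206.8   23.7] [208 211 198]
```

```bash
python3 - <<'E'
from h import *
p,d=load('w2'); T,W=wcloud(d)
for v in (235,250,262):
    print(v); print([tuple(T[v,u].round(0).astype(int)) for u in range(226,292,4)])
cv2.imwrite('pics/c4.png',cv2.resize(p[180:330,176:336],(640,600),interpolation=0)[:,:,::-1])
s=state(); print(s['width'],s['grip_force'],s['wrist_torque'],s['force'])
E
```

```text
235
[(np.int64(-58), np.int64(-28), np.int64(132)), (np.int64(-58), np.int64(-24), np.int64(131)), (np.int64(-57), np.int64(-20), np.int64(131)), (np.int64(13), np.int64(-7), np.int64(-21)), (np.int64(14), np.int64(-5), np.int64(-24)), (np.int64(15), np.int64(-4), np.int64(-25)), (np.int64(14), np.int64(-2), np.int64(-25)), (np.int64(14), np.int64(0), np.int64(-24)), (np.int64(15), np.int64(2), np.int64(-25)), (np.int64(15), np.int64(4), np.int64(-26)), (np.int64(14), np.int64(6), np.int64(-24)), (np.int64(13), np.int64(8), np.int64(-22)), (np.int64(-58), np.int64(19), np.int64(131)), (np.int64(-57), np.int64(23), np.int64(131)), (np.int64(-58), np.int64(27), np.int64(131)), (np.int64(-58), np.int64(30), np.int64(131)), (np.int64(-57), np.int64(34), np.int64(130))]
250
[(np.int64(-74), np.int64(-28), np.int64(131)), (np.int64(-74), np.int64(-24), np.int64(131)), (np.int64(-69), np.int64(-20), np.int64(122)), (np.int64(-69), np.int64(-16), np.int64(122)), (np.int64(11), np.int64(-5), np.int64(-34)), (np.int64(11), np.int64(-3), np.int64(-33)), (np.int64(11), np.int64(-2), np.int64(-33
[... 626 characters left out ...]
t64(-37)), (np.int64(11), np.int64(-5), np.int64(-44)), (np.int64(11), np.int64(-3), np.int64(-44)), (np.int64(11), np.int64(-1), np.int64(-43)), (np.int64(11), np.int64(0), np.int64(-43)), (np.int64(11), np.int64(2), np.int64(-43)), (np.int64(11), np.int64(4), np.int64(-44)), (np.int64(11), np.int64(5), np.int64(-43)), (np.int64(11), np.int64(7), np.int64(-43)), (np.int64(7), np.int64(9), np.int64(-37)), (np.int64(7), np.int64(11), np.int64(-37)), (np.int64(7), np.int64(12), np.int64(-36)), (np.int64(7), np.int64(14), np.int64(-37)), (np.int64(-87), np.int64(35), np.int64(131))]
0.09870359902894713 2.452090010046959 [ 0.06282248  0.17453343 -0.01356761] [-1.03339646  0.33554931  4.88690935]
```

View pics/c4.png

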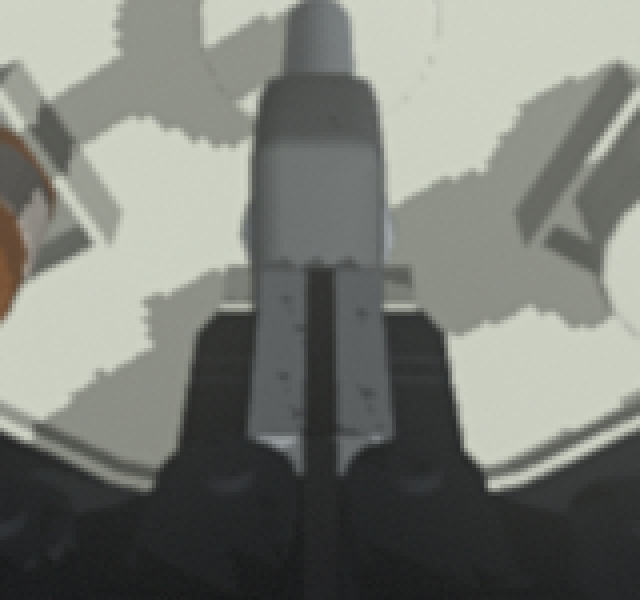

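>>> step_arm(series=[[[0,0,0.01],[0,0,0],-1],[[0,0,0.03],[0,0,0],-1],[[0,0,0.055],[0,0,0],-1],[[0,0,0.055],[0,0,0],-1],[[0,0,0.055],[0,0,0],-1]])

```text
time: 3.3
tool_pos: [646.4, -282.7, 210.3]
tcp_rot: [1.089, 2.945, -0.0]
force: [0.6, -0.5, -0.9]
width: -0.1
grip_force: 0.0
```

```bash
python3 - <<'E'
from h import *
s=pose(); p,d=snap('wrist','w5'); T,W=wcloud(d,s)
m=(abs(T[...,1])<25)&(abs(T[...,0])<14)&(T[...,2]>-80)&(T[...,2]<40)
print('max z',np.sort(T[m][:,2])[-20:].round(1))
for v in range(215,320,6): print(v,T[v,256].round(0),T[v,246].round(0))
cv2.imwrite('pics/c5.png',cv2.resize(p[180:330,176:336],(640,600),interpolation=0)[:,:,::-1])
E
```

```text
t 3.3 tcp [ 646.4 -282.7  210.3] yaz 49.4 tilt 0.07 F [ 0.6 -0.5 -0.9] w -0.1 q7 0.98
max z [33.5 33.5 33.6 33.6 33.6 33.6 33.7 33.7 33.7 33.7 33.8 33.8 33.8 33.9
 33.9 33.9 34.  34.  34.1 34.4]
215 [ 3.  1. 30.] [ 3. -5. 30.]
221 [-1.  1. 31.] [-1. -5. 31.]
227 [-5.  1. 29.] [-5. -5. 30.]
233 [-9.  1. 29.] [-10.  -5.  31.]
239 [-14.   1.  30.] [-13.  -5.  29.]
245 [-18.   1.  30.] [-18.  -5.  31.]
251 [ 11.   1. -34.] [ 11.  -3. -34.]
257 [ 11.   1. -40.] [ 11.  -3. -38.]
263 [ 11.   1. -44.] [ 11.  -3. -45.]
269 [ 10.   1. -48.] [ 11.  -3. -49.]
275 [ 11.   1. -54.] [ 11.  -3. -54.]
281 [ 12.   1. -59.] [ 11.  -3. -58.]
287 [ 11.   1. -62.] [ 11.  -3. -62.]
293 [  9.   1. -63.] [ 13.  -2. -68.]
299 [  7.   1. -63.] [ 13.  -2. -71.]
305 [  4.   1. -63.] [ 12.  -2. -74.]
311 [  1.   1. -62.] [ 12.  -2. -77.]
317 [ -2.   1. -62.] [ 12.  -2. -80.]
```

View pics/c5.png

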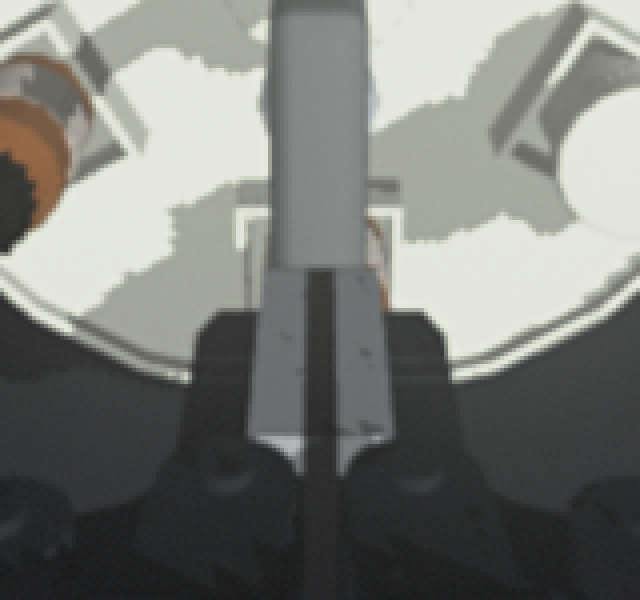

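The reported TCP lies about 27 mm beyond the real fingertips. The wrist depth puts the pads from -30 to -62 in tool z, and the scene view agrees. I'll allow for this and grip 27 mm lower.

>>> step_arm(series=[[[0,0,0],[0,0,0],0.4],[[0,0,0],[0,0,0],0.4],[[0,0,0],[0,0,0],0.4],[[0,0,0],[0,0,0],0.4],[[0,0,-0.03],[0,0,0],0.4],[[0,0,-0.06],[0,0,0],0.4],[[0,0,-0.075],[0,0,0],0.4],[[0,0,-0.085],[0,0,0],0.4],[[0,0,-0.085],[0,0,0],-1],[[0,0,-0.085],[0,0,0],-1]])

```text
time: 4.35
tool_pos: [646.9, -282.7, 125.7]
tcp_rot: [1.089, 2.945, 0.0]
force: [0.1, -0.1, 0.7]
width: 31.5
grip_force: 0.0
```

>>> step_arm(series=[[[0,0,0],[0,0,0],-1],[[0,0,0],[0,0,0],-1],[[0,0,0],[0,0,0],-1],[[0,0,0],[0,0,0],-1],[[0,0,0],[0,0,0],-1]])

```text
time: 4.85
tool_pos: [646.8, -283.4, 126.4]
tcp_rot: [1.09, 2.944, -0.001]
force: [-2.0, -0.6, 6.0]
width: 15.2
grip_force: 61.3
```

>>> step_arm(series=[[[0,0,0],[0,0,-1],-1],[[0,0,0],[0,0,-3],-1],[[0,0,0],[0,0,-6],-1],[[0,0,0],[0,0,-10],-1],[[0,0,0],[0,0,-15],-1],[[0,0,0],[0,0,-20],-1],[[0,0,0],[0,0,-25],-1],[[0,0,0],[0,0,-30],-1],[[0,0,0],[0,0,-35],-1],[[0,0,0],[0,0,-40],-1]])

```text
time: 5.85
tool_pos: [647.6, -282.9, 126.4]
tcp_rot: [2.034, 2.39, 0.002]
force: [0.3, -0.8, 4.5]
width: 14.7
grip_force: 60.9
```

>>> step_arm(series=[[[0,0,0],[0,0,-5],-1],[[0,0,0],[0,0,-10],-1],[[0,0,0],[0,0,-15],-1],[[0,0,0],[0,0,-20],-1],[[0,0,0],[0,0,-25],-1],[[0,0,0],[0,0,-30],-1],[[0,0,0],[0,0,-35],-1],[[0,0,0],[0,0,-40],-1],[[0,0,0],[0,0,-45],-1],[[0,0,0],[0,0,-50],-1]])

```text
time: 6.85
tool_pos: [648.6, -283.3, 126.4]
tcp_rot: [2.852, 1.307, 0.007]
force: [5.7, -2.0, 1.2]
width: 14.8
grip_force: 60.6
```

>>> step_arm(series=[[[0,0,0],[0,0,-5],-1],[[0,0,0],[0,0,-10],-1],[[0,0,0],[0,0,-14],-1],[[0,0,0],[0,0,-17],-1],[[0,0,0],[0,0,-19],-1],[[0,0,0],[0,0,-20],-1],[[0,0,0],[0,0,-20],-1],[[0,0,0],[0,0,-20],-1]])

```text
time: 7.65
tool_pos: [649.0, -283.5, 126.4]
tcp_rot: [3.035, 0.797, 0.009]
force: [5.7, -3.1, 0.7]
width: 15.2
grip_force: 60.5
```

```bash
python3 - <<'E'
from h import *
pose(); snap('top','top6'); snap('scene','s6')
for n,f in(('top','top6'),('scene','s6')):
    p,d=load(f); P,am,wh,ok=masks(n,p,d)
    m=am&near(P,(646,-282.5),130)&(P[...,2]>30)&(P[...,2]<72); X=P[m]; 
    k,l=cv2.connectedComponents(m.astype(np.uint8))
    for i in range(1,k):
        Y=P[l==i]
        if len(Y)>8: f_=fitc(Y,17); c=f_[0]-[646,-282.5]; print(n,len(Y),f_,np.hypot(*c).round(1),np.degrees(np.arctan2(c[1],c[0])).round(1))
E
```

```text
t 7.65 tcp [ 649.  -283.5  126.4] yaz -60.6 tilt 0.38 F [ 5.7 -3.1  0.7] w 15.2 q7 -0.74
top 15 (array([ 571.2, -328.8]), np.float64(0.41)) 88.0 -148.2
scene 46 (array([ 569.8, -328.1]), np.float64(0.42)) 88.8 -149.1
```

>>> step_arm(series=[[[0,0,0],[0,0,0],0],[[0,0,0],[0,0,0],0],[[0,0,0],[0,0,0],0],[[0,0,0],[0,0,0],0],[[0,0,0.03],[0,0,0],0],[[0,0,0.07],[0,0,0],0],[[-0.01,0.01,0.1],[0,0,8],0],[[-0.05,0.04,0.1],[0,0,16],0],[[-0.1,0.08,0.1],[0,0,23],0],[[-0.15,0.12,0.1],[0,0,30],0]])

```text
time: 8.75
tool_pos: [516.6, -179.0, 224.7]
tcp_rot: [2.725, 1.563, 0.0]
force: [1.4, 0.4, -0.4]
width: 42.6
grip_force: 0.0
```

>>> step_arm(series=[[[-0.01,0.01,0],[0,0,0.6],0.2],[[-0.01,0.01,0],[0,0,0.6],0.2],[[-0.01,0.01,0],[0,0,0.6],0.2],[[-0.01,0.01,0],[0,0,0.6],0.2]])

```text
time: 9.15
tool_pos: [509.2, -171.3, 224.7]
tcp_rot: [2.722, 1.568, 0.001]
force: [-0.1, -0.1, 0.2]
width: 51.1
grip_force: 0.0
```

```bash
cat > m.py <<'E'
from h import *
def caro(tag):
  for n in('top','scene'):
    p,d=snap(n,n+tag); P,am,wh,ok=masks(n,p,d)
    m=am&near(P,(646,-282.5),130)&(P[...,2]>30)&(P[...,2]<72)
    k,l=cv2.connectedComponents(m.astype(np.uint8))
    for i in range(1,k):
        Y=P[l==i]
        if len(Y)>8: f_=fitc(Y,17); c=f_[0]-[646,-282.5]; print(n,len(Y),f_,np.hypot(*c).round(1),np.degrees(np.arctan2(c[1],c[0])).round(1))
E
python3 - <<'E'
from m import *
s=pose(); p,d=snap('wrist','w7'); T,W=wcloud(d,s)
for v in range(240,384,8): print(v,T[v,256].round(0))
for y0,y1 in((-45,-15),(15,45)):
    m=(T[...,1]>y0)&(T[...,1]<y1)&(abs(T[...,0])<14)&(T[...,2]>-90)&(T[...,2]<-10); X=T[m]; print('tip',np.percentile(X[:,2],[90,97,100]).round(1),'y',X[:,1].min(),X[:,1].max())
caro('7')
o=np.hstack([cv2.resize(p,(400,300)),cv2.resize(load('top7')[0],(400,300))]); cv2.imwrite('pics/c7.png',o[:,:,::-1])
E
```

```text
t 9.15 tcp [ 509.2 -171.3  224.7] yaz -30.1 tilt 0.05 F [-0.1 -0.1  0.2] w 51.1 q7 -0.36
240 [-107.    1.  225.]
248 [-117.    1.  224.]
256 [-128.    1.  223.]
264 [-141.    1.  225.]
272 [-153.    1.  225.]
280 [-165.    1.  225.]
288 [-177.    1.  224.]
296 [-190.    1.  224.]
304 [-202.    1.  224.]
312 [-215.    1.  224.]
320 [-228.    1.  224.]
328 [-243.    1.  225.]
336 [-256.    1.  225.]
344 [-271.    1.  225.]
352 [-284.    1.  224.]
360 [-298.    1.  224.]
368 [-313.    1.  224.]
376 [  11.    0. -101.]
tip [-42.4 -35.1 -28.1] y -44.9965599618172 -22.691176745120067
tip [-42.3 -35.  -28.3] y 23.00738517025241 44.99903068514543
scene 43 (array([ 569.7, -328.1]), np.float64(0.41)) 88.9 -149.1
```

View pics/c7.png

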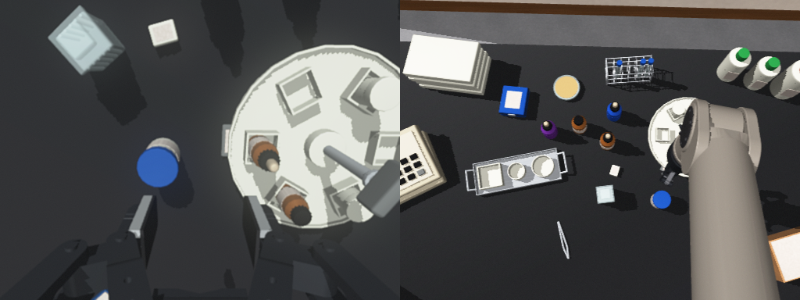

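```bash
python3 - <<'E'
from h import *
p,d=load('w7'); _,W=wcloud(d); h=cv2.cvtColor(p,cv2.COLOR_RGB2HSV).astype(int)
am=(h[...,0]>3)&(h[...,0]<18)&(h[...,1]>110)&(h[...,2]>40)&near(W,(646,-282.5),130)
m=am&(W[...,2]>30)&(W[...,2]<73); k,l=cv2.connectedComponents(m.astype(np.uint8))
for i in range(1,k):
    Y=W[l==i]
    if len(Y)>25: f=fitc(Y,17); c=f[0]-[646,-282.5]; print(len(Y),f,np.hypot(*c).round(1),np.degrees(np.arctan2(c[1],c[0])).round(1),Y[:,2].min(),Y[:,2].max())
m=near(W,(527,-215),30)&~near(W,(646,-282.5),136)&(W[...,2]>3)&(W[...,2]<16); X=W[m]; c=X.mean(0)[:2]-[646,-282.5]; print('tab',len(X),X.mean(0),np.degrees(np.arctan2(c[1],c[0])))
E
```

```text
tab 225 [ 528.5271017  -209.43202665    5.80099264] 148.1184474332541
```

```bash
python3 - <<'E'
from h import *
p,d=load('w7'); _,W=wcloud(d); h=cv2.cvtColor(p,cv2.COLOR_RGB2HSV).astype(int)
for v,u in((180,330),(185,335),(195,340),(210,352),(258,372),(270,384)): print(v,u,h[v,u],W[v,u].round(0))
for c0 in((567,-238),(569,-328)):
    am=(h[...,0]<16)&(h[...,1]>70)&near(W,c0,32)&(W[...,2]>46)&(W[...,2]<73); Y=W[am]; print(c0,len(Y),fitc(Y,17) if len(Y)>10 else '')
    m=near(W,c0,32)&(W[...,2]>79)&(W[...,2]<94); Y=W[m]; print('collar',len(Y),fitc(Y,12) if len(Y)>10 else '')
    m=near(W,c0,32)&(W[...,2]>100)&(W[...,2]<120); Y=W[m]; print('teat',len(Y),fitc(Y,6.5) if len(Y)>10 else '')
E
```

```text
180 330 [ 21  18 186] [ 570. -219.   56.]
185 335 [ 14 113 136] [ 571. -220.   75.]
195 340 [38 14 73] [ 569. -224.   93.]
210 352 [ 20  44 215] [ 571. -233.  115.]
258 372 [ 13 127 143] [ 569. -311.   76.]
270 384 [40 12 65] [ 573. -316.   96.]
(567, -238) 104 (array([ 568.2, -236.5]), np.float64(0.2))
collar 199 (array([ 568.2, -236.1]), np.float64(0.52))
teat 218 (array([ 568.3, -237.1]), np.float64(1.57))
(569, -328) 170 (array([ 571.4, -327.7]), np.float64(0.31))
collar 262 (array([ 571.3, -327.3]), np.float64(0.57))
teat 0
```

>>> step_arm(series=[[[0.03,-0.033,0],[0,0,0],0.2],[[0.059,-0.065,0],[0,0,0],0.2],[[0.059,-0.065,-0.04],[0,0,0],0.2],[[0.059,-0.065,-0.08],[0,0,0],0.2],[[0.059,-0.065,-0.12],[0,0,0],0.2],[[0.059,-0.065,-0.15],[0,0,0],0.2],[[0.059,-0.065,-0.175],[0,0,0],0.2],[[0.059,-0.065,-0.195],[0,0,0],0.2],[[0.059,-0.065,-0.204],[0,0,0],0.2],[[0.059,-0.065,-0.204],[0,0,0],0.2]])

```text
time: 10.3
tool_pos: [567.2, -235.4, 19.7]
tcp_rot: [-2.72, -1.57, 0.001]
force: [0.3, 1.2, -0.4]
width: 51.1
grip_force: 0.0
```

>>> step_arm(series=[[[0,0,0],[0,0,0],-1],[[0,0,0],[0,0,0],-1],[[0,0,0],[0,0,0],-1],[[0,0,0],[0,0,0],-1],[[0,0,0],[0,0,0],-1]])

```text
time: 10.8
tool_pos: [568.1, -235.6, 21.4]
tcp_rot: [2.719, 1.57, 0.002]
force: [1.9, -1.4, 3.3]
width: 32.5
grip_force: 59.7
```

>>> step_arm(series=[[[0,0,0.004],[0,0,0],-1],[[0,0,0.012],[0,0,0],-1],[[0,0,0.027],[0,0,0],-1],[[0,0,0.047],[0,0,0],-1],[[0,0,0.072],[0,0,0],-1],[[0,0,0.1],[0,0,0],-1],[[0,0.01,0.125],[0,0,2],-1],[[-0.002,0.03,0.14],[0,0,4],-1],[[-0.006,0.06,0.14],[0,0,7],-1],[[-0.01,0.095,0.14],[0,0,10],-1]])

```text
time: 11.8
tool_pos: [555.9, -138.6, 160.7]
tcp_rot: [-2.571, -1.804, 0.001]
force: [0.2, 0.3, -1.0]
width: 32.1
grip_force: 60.8
```

>>> step_arm(series=[[[-0.004,0.04,0],[0,0,4],-1],[[-0.008,0.08,0],[0,0,8],-1],[[-0.012,0.12,0],[0,0,12],-1],[[-0.016,0.16,0],[0,0,16],-1],[[-0.02,0.2,0],[0,0,20],-1],[[-0.025,0.24,0],[0,0,24],-1],[[-0.03,0.28,0],[0,0,27],-1],[[-0.034,0.32,0],[0,0,30],-1],[[-0.038,0.355,0],[0,0,32],-1],[[-0.04,0.385,0],[0,0,33],-1]])

```text
time: 12.8
tool_pos: [514.1, 247.7, 160.1]
tcp_rot: [-1.949, -2.462, 0.003]
force: [-0.3, -0.2, -1.2]
width: 32.3
grip_force: 60.7
```

>>> step_arm(series=[[[-0.001,0.015,0],[0,0,0],-1],[[-0.002,0.025,0],[0,0,0],-1],[[-0.003,0.031,0],[0,0,0],-1],[[-0.003,0.034,0],[0,0,0],-1],[[-0.003,0.034,0],[0,0,0],-1]])

```text
time: 13.3
tool_pos: [514.3, 277.9, 160.5]
tcp_rot: [1.957, 2.457, -0.001]
force: [0.4, 0.2, -1.5]
width: 32.0
grip_force: 60.7
```

```bash
python3 - <<'E'
from h import *
s=pose(); p,d=snap('wrist','w8'); T,W=wcloud(d,s)
m=(np.hypot(T[...,0],T[...,1])<60)&(T[...,2]<20)&(T[...,2]>-101)
h=cv2.cvtColor(p,cv2.COLOR_RGB2HSV).astype(int)
wh=(h[...,1]<50)&(h[...,2]>130)&(W[...,2]>26)&(W[...,2]<36)
for c in((496,362),(515,278),(534.2,193.5)):
    Y=W[wh&near(W,c,48)]; print(c,len(Y),fitc(Y) if len(Y)>15 else '')
cv2.imwrite('pics/c8.png',np.hstack([cv2.resize(p,(400,300)),cv2.resize(snap('scene','s8')[0],(400,300))])[:,:,::-1])
E
```

```text
t 13.3 tcp [514.3 277.9 160.5] yaz 12.9 tilt 0.04 F [ 0.4  0.2 -1.5] w 32.0 q7 -0.57
(496, 362) 1384 (array([497.2, 362.5,  39. ]), np.float64(3.3))
(515, 278) 679 (array([516.4, 279.2,  26.1]), np.float64(0.8))
(534.2, 193.5) 11
```

View pics/c8.png

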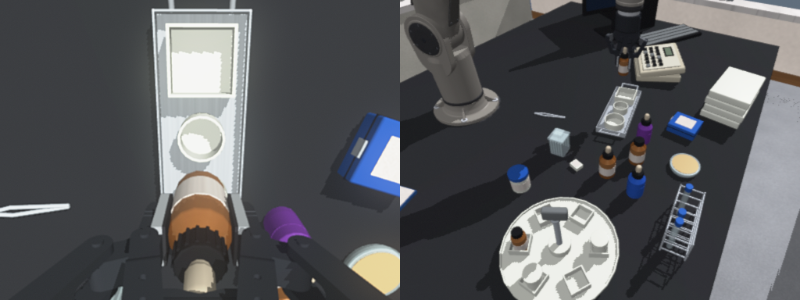

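```bash
python3 - <<'E'
from h import *
p,d=load('w8'); T,W=wcloud(d); h=cv2.cvtColor(p,cv2.COLOR_RGB2HSV).astype(int)
m=(h[...,0]<18)&(h[...,1]>70)&(np.hypot(T[...,0],T[...,1])<40)&(T[...,2]<5)&(T[...,2]>-44); Y=T[m]; print(len(Y),fitc(Y,17),Y[:,2].min(),Y[:,2].max())
m=(np.hypot(T[...,0],T[...,1])<25)&(T[...,2]<-56)&(T[...,2]>-67); print(fitc(T[m],12))
m=(np.hypot(T[...,0],T[...,1])<25)&(T[...,2]<5)&(T[...,2]>-44); 
# axis check by height slices
for a,b in((-42,-30),(-30,-15),(-15,5)):
    k=m&(T[...,2]>a)&(T[...,2]<b); print(a,len(T[k]),fitc(T[k],17) if k.sum()>10 else '')
E
```

```text
623 (array([-1.7,  0.7]), np.float64(0.22)) -43.965653934560635 -4.962582226214067
(array([-0.1,  0.5]), np.float64(3.97))
-42 1422 (array([-0.8,  0.5]), np.float64(1.91))
-30 874 (array([-1. ,  0.7]), np.float64(0.32))
-15 386 (array([-1.6,  0.8]), np.float64(0.22))
```

>>> step_arm(series=[[[0,0.002,-0.01],[0,0,0],-1],[[0,0.002,-0.03],[0,0,0],-1],[[0,0.002,-0.06],[0,0,0],-1],[[0,0.002,-0.09],[0,0,0],-1],[[0,0.002,-0.115],[0,0,0],-1],[[0,0.002,-0.132],[0,0,0],-1],[[0,0.002,-0.143],[0,0,0],-1],[[0,0.002,-0.149],[0,0,0],-1],[[0,0.002,-0.152],[0,0,0],-1],[[0,0.002,-0.152],[0,0,0],-1]])

```text
time: 14.4
tool_pos: [514.3, 281.0, 8.8]
tcp_rot: [1.956, 2.458, 0.001]
force: [-0.2, 0.4, -0.5]
width: 32.1
grip_force: 60.7
```

>>> step_arm(series=[[[0,0,-0.001],[0,0,0],-1],[[0,0,-0.002],[0,0,0],-1],[[0,0,-0.002],[0,0,0],-1],[[0,0,-0.002],[0,0,0],-1]])

```text
time: 14.8
tool_pos: [514.2, 280.9, 6.9]
tcp_rot: [1.956, 2.458, 0.001]
force: [-0.3, 0.1, -0.8]
width: 32.1
grip_force: 60.7
```

>>> step_arm(series=[[[0,-0.001,-0.0007],[0,0,0],-1],[[0,-0.001,-0.0015],[0,0,0],-1],[[0,-0.001,-0.0015],[0,0,0],-1]])

```text
time: 15.1
tool_pos: [514.0, 279.7, 5.0]
tcp_rot: [-1.956, -2.459, 0.0]
force: [0.6, 0.3, -0.0]
width: 32.3
grip_force: 60.7
```

>>> step_arm(series=[[[0,0,-0.0007],[0,0,0],-1],[[0,0,-0.001],[0,0,0],-1],[[0,0,-0.001],[0,0,0],-1]])

```text
time: 15.4
tool_pos: [514.1, 279.9, 4.4]
tcp_rot: [1.956, 2.459, 0.0]
force: [-1.3, -1.8, 4.0]
width: 32.1
grip_force: 61.8
```

>>> step_arm(series=[[[0,0,0],[0,0,0],-0.1],[[0,0,0],[0,0,0],-0.1],[[0,0,0],[0,0,0],0.1],[[0,0,0],[0,0,0],0.1],[[0,0,0.01],[0,0,0],0.1],[[0,0,0.03],[0,0,0],0.1],[[0,0,0.07],[0,0,0],0.1],[[0,0,0.11],[0,0,0],0.1],[[0,0,0.15],[0,0,0],0.1],[[0,0,0.17],[0,0,0],0.1]])

```text
time: 16.4
tool_pos: [515.3, 281.1, 178.7]
tcp_rot: [1.954, 2.457, 0.008]
force: [-0.3, 0.1, 0.3]
width: 46.9
grip_force: 0.0
```

>>> step_arm(series=[[[0.01,-0.03,0.02],[0,0,-7],0.6],[[0.023,-0.065,0.02],[0,0,-14],0.6],[[0.036,-0.1,0.02],[0,0,-21],0.6],[[0.05,-0.135,0.02],[0,0,-28],0.6],[[0.063,-0.17,0.02],[0,0,-35],0.6],[[0.076,-0.205,0.02],[0,0,-42],0.6],[[0.09,-0.24,0.02],[0,0,-49],0.6],[[0.1,-0.27,0.02],[0,0,-55],0.6],[[0.105,-0.285,0.02],[0,0,-58],0.6],[[0.106,-0.292,0.02],[0,0,-58],0.6]])

```text
time: 17.4
tool_pos: [620.3, -13.4, 194.4]
tcp_rot: [2.903, 1.2, 0.0]
force: [-0.8, 0.1, 0.3]
width: 68.2
grip_force: 0.0
```

>>> step_arm(series=[[[0,0,0],[0,0,0],0.6],[[0,0,0],[0,0,0],0.6]])

```text
time: 17.6
tool_pos: [619.6, -9.9, 194.2]
tcp_rot: [-2.899, -1.207, -0.0]
force: [0.5, -0.3, -0.3]
width: 68.5
grip_force: 0.0
```

```bash
python3 - <<'E'
from h import *
s=pose(); p,d=snap('wrist','w9'); T,W=wcloud(d,s); h=cv2.cvtColor(p,cv2.COLOR_RGB2HSV).astype(int)
m=(h[...,0]<18)&(h[...,1]>70)&near(W,(620,-12),40)&(W[...,2]>10)&(W[...,2]<60); print(m.sum(),fitc(W[m],24) if m.sum()>10 else '')
m=near(W,(620,-12),30)&(W[...,2]>76)&(W[...,2]<88); print('collar',m.sum(),fitc(W[m],15) if m.sum()>10 else '')
m=near(W,(620,-12),30)&(W[...,2]>94)&(W[...,2]<120); print('teat',m.sum(),fitc(W[m],8) if m.sum()>10 else '',W[m][:,2].max())
# placed small bottle
for n in('top','scene'):
    q,e=snap(n,n+'9'); P,am,wh,ok=masks(n,q,e); m=am&near(P,(515,278),30)&(P[...,2]>10)&(P[...,2]<57); print(n,m.sum(),fitc(P[m],17) if m.sum()>8 else '')
    k=near(P,(515,278),25)&(P[...,2]>60); print(P[k].mean(0).round(1),P[k][:,2].max())
E
```

```text
t 17.6 tcp [619.6  -9.9 194.2] yaz -44.8 tilt 0.07 F [ 0.5 -0.3 -0.3] w 68.5 q7 -0.93
94 (array([621.9, -12.9]), np.float64(0.14))
collar 134 (array([622.2, -12.8]), np.float64(0.4))
teat 348 (array([621.1, -13.7]), np.float64(2.29)) 112.35924516277514
top 31 (array([514.5, 279.5]), np.float64(0.6))
[512.3 275.   78.4] 100.27218767679065
scene 0 <stdin>:9: RuntimeWarning: Mean of empty slice.
  ret = um.true_divide(
Traceback (most recent call last):
ValueError: zero-size array to reduction operation maximum which has no identity
```

>>> step_arm(series=[[[0.0015,-0.0025,-0.02],[0,0,0],0.6],[[0.0015,-0.0025,-0.05],[0,0,0],0.6],[[0.0015,-0.0025,-0.09],[0,0,0],0.6],[[0.0015,-0.0025,-0.12],[0,0,0],0.6],[[0.0015,-0.0025,-0.145],[0,0,0],0.6],[[0.0015,-0.0025,-0.165],[0,0,0],0.6],[[0.0015,-0.0025,-0.176],[0,0,0],0.6],[[0.0015,-0.0025,-0.18],[0,0,0],0.6],[[0.0015,-0.0025,-0.18],[0,0,0],0.3]])

```text
time: 18.65
tool_pos: [621.7, -14.2, 14.2]
tcp_rot: [-2.902, -1.203, -0.0]
force: [-0.1, -0.2, 0.3]
width: 56.5
grip_force: 0.0
```

>>> step_arm(series=[[[0,0,0],[0,0,0],-1],[[0,0,0],[0,0,0],-1],[[0,0,0],[0,0,0],-1],[[0,0,0],[0,0,0],-1]])

```text
time: 19.05
tool_pos: [622.6, -14.3, 15.4]
tcp_rot: [2.902, 1.202, 0.003]
force: [-0.6, 2.2, 7.0]
width: 45.9
grip_force: 62.4
```

>>> step_arm(series=[[[0,0,0.004],[0,0,0],-1],[[0,0,0.012],[0,0,0],-1],[[0,0,0.027],[0,0,0],-1],[[0,0,0.05],[0,0,0],-1],[[0,0,0.08],[0,0,0],-1],[[0,0,0.11],[0,0,0],-1],[[0,0.005,0.13],[0,0,3],-1],[[-0.005,0.015,0.14],[0,0,8],-1],[[-0.015,0.035,0.14],[0,0,14],-1],[[-0.028,0.065,0.14],[0,0,21],-1]])

```text
time: 20.05
tool_pos: [594.1, 48.7, 155.8]
tcp_rot: [2.632, 1.711, 0.002]
force: [-0.2, 0.6, -1.4]
width: 46.0
grip_force: 61.8
```

>>> step_arm(series=[[[-0.013,0.03,0],[0,0,7],-1],[[-0.026,0.06,0],[0,0,14],-1],[[-0.038,0.09,0],[0,0,21],-1],[[-0.048,0.115,0],[0,0,28],-1],[[-0.055,0.132,0],[0,0,33],-1],[[-0.058,0.14,0],[0,0,36],-1],[[-0.059,0.141,0],[0,0,36.7],-1],[[-0.059,0.141,0],[0,0,36.7],-1],[[-0.059,0.141,0],[0,0,36.7],-1]])

```text
time: 20.95
tool_pos: [535.0, 190.2, 154.4]
tcp_rot: [1.965, 2.45, -0.0]
force: [-0.3, -0.4, -1.4]
width: 45.9
grip_force: 61.8
```

```bash
python3 - <<'E'
from h import *
s=pose(); p,d=snap('wrist','w10'); T,W=wcloud(d,s); h=cv2.cvtColor(p,cv2.COLOR_RGB2HSV).astype(int)
m=(h[...,0]<18)&(h[...,1]>70)&(np.hypot(T[...,0],T[...,1])<40)&(T[...,2]<10)&(T[...,2]>-44); Y=T[m]; print('bottle in tool',len(Y),fitc(Y,24))
R=cv2.Rodrigues(np.array(s['tcp_rot'],float))[0]; c=fitc(Y,24)[0]; print('world',R@[*c,0]+s['tool_pos'])
wh=(h[...,1]<50)&(h[...,2]>130)&(W[...,2]>26)&(W[...,2]<36); Y=W[wh&near(W,(534.2,193.5),48)]; print('well',len(Y),fitc(Y,34.5) if len(Y)>15 else '')
E
```

```text
t 20.95 tcp [535.  190.2 154.4] yaz 12.6 tilt 0.05 F [-0.3 -0.4 -1.4] w 45.9 q7 -0.42
bottle in tool 1429 (array([-0. ,  0.7]), np.float64(0.2))
world [535.7045869  190.33881697 154.38976154]
well 677 (array([535.5, 195.1]), np.float64(0.84))
```

>>> step_arm(series=[[[-0.001,0.004,-0.01],[0,0,0],-1],[[-0.001,0.004,-0.03],[0,0,0],-1],[[-0.001,0.004,-0.06],[0,0,0],-1],[[-0.001,0.004,-0.085],[0,0,0],-1],[[-0.001,0.004,-0.105],[0,0,0],-1],[[-0.001,0.004,-0.118],[0,0,0],-1],[[-0.001,0.004,-0.125],[0,0,0],-1],[[-0.001,0.004,-0.128],[0,0,0],-1],[[-0.001,0.004,-0.129],[0,0,0],-1],[[-0.001,0.004,-0.129],[0,0,0],-1]])

```text
time: 22.0
tool_pos: [534.2, 195.6, 25.8]
tcp_rot: [1.962, 2.453, 0.002]
force: [-0.1, -0.4, -2.0]
width: 46.3
grip_force: 61.8
```

>>> step_arm(series=[[[0,0,-0.0007],[0,0,0],-1],[[0,0,-0.0015],[0,0,0],-1],[[0,0,-0.0015],[0,0,0],-1]])

```text
time: 22.3
tool_pos: [533.7, 195.4, 23.8]
tcp_rot: [1.962, 2.453, 0.001]
force: [-0.9, -0.0, -2.0]
width: 46.4
grip_force: 61.8
```

>>> step_arm(series=[[[0,0,-0.0005],[0,0,0],-1],[[0,0,-0.001],[0,0,0],-1],[[0,0,-0.001],[0,0,0],-1]])

```text
time: 22.6
tool_pos: [533.5, 195.3, 22.5]
tcp_rot: [-1.962, -2.453, 0.0]
force: [0.2, -0.1, -2.2]
width: 45.9
grip_force: 61.8
```

>>> step_arm(series=[[[0,-0.001,-0.0005],[0,0,0],-1],[[0,-0.001,-0.001],[0,0,0],-1],[[0,-0.001,-0.001],[0,0,0],-1]])

```text
time: 22.9
tool_pos: [533.6, 195.1, 22.4]
tcp_rot: [-1.961, -2.454, -0.001]
force: [-1.9, 1.0, 5.6]
width: 46.2
grip_force: 62.7
```

>>> step_arm(series=[[[0,0,-0.0005],[0,0,0],-1],[[0,0,-0.0007],[0,0,0],-1],[[0,0,-0.0007],[0,0,0],-1]])

```text
time: 23.2
tool_pos: [533.6, 195.2, 22.3]
tcp_rot: [1.961, 2.454, 0.001]
force: [-5.3, -0.2, 12.0]
width: 45.7
grip_force: 63.4
```

>>> step_arm(series=[[[0,0,0.0007],[0,0,0],-1],[[0,0,0.001],[0,0,0],0.2],[[0,0,0.001],[0,0,0],0.2],[[0,0,0.001],[0,0,0],0.45],[[0,0,0.001],[0,0,0],0.45],[[0,0,0.012],[0,0,0],0.45],[[0,0,0.04],[0,0,0],0.45],[[0,0,0.08],[0,0,0],0.45],[[0,0,0.12],[0,0,0],0.45],[[0,0,0.15],[0,0,0],0.45]])

```text
time: 24.2
tool_pos: [534.2, 194.9, 174.3]
tcp_rot: [1.961, 2.453, 0.004]
force: [0.2, 0.1, 0.5]
width: 62.3
grip_force: 0.0
```

>>> step_arm(series=[[[-0.005,-0.01,0.01],[0,0,8],0.6],[[-0.012,-0.03,0.01],[0,0,16],0.6],[[-0.022,-0.055,0.01],[0,0,24.5],0.6],[[-0.032,-0.08,0.01],[0,0,33],0.6],[[-0.042,-0.105,0.01],[0,0,41.5],0.6],[[-0.053,-0.13,0.01],[0,0,50],0.6],[[-0.064,-0.155,0.01],[0,0,58],0.6],[[-0.075,-0.18,0.01],[0,0,66],0.6],[[-0.084,-0.198,0.01],[0,0,74],0.6],[[-0.088,-0.205,0.01],[0,0,82],0.6]])

```text
time: 25.2
tool_pos: [444.6, -12.8, 181.4]
tcp_rot: [0.134, -3.138, 0.002]
force: [0.8, 0.1, 0.1]
width: 68.0
grip_force: 0.0
```

>>> step_arm(series=[[[0,0,0],[0,0,3.4],0.6],[[0,0,0],[0,0,3.4],0.6],[[0,0,0],[0,0,3.4],0.6],[[0,0,0],[0,0,3.4],0.6]])

```text
time: 25.6
tool_pos: [445.7, -10.3, 181.2]
tcp_rot: [-0.221, 3.133, -0.0]
force: [-0.5, 0.3, -0.4]
width: 68.3
grip_force: 0.0
```

```bash
python3 - <<'E'
from h import *
s=pose(); p,d=snap('wrist','w11'); T,W=wcloud(d,s)
for a,b in((62,76),(79,90)):
    m=near(W,(446,-10),45)&(W[...,2]>a)&(W[...,2]<b); print(m.sum(),cv2.minAreaRect(W[m][:,:2].astype(np.float32)) if m.sum()>10 else '')
for n in('top','scene'):
    q,e=snap(n,n+'11'); P,am,wh,ok=masks(n,q,e)
    for c,r in(((515,278),17),((534.5,194),24)):
        m=am&near(P,c,34)&(P[...,2]>10)&(P[...,2]<65); print(n,m.sum(),fitc(P[m],r) if m.sum()>8 else '', 'top z',P[near(P,c,25)][:,2].max())
E
```

```text
t 25.6 tcp [445.7 -10.3 181.2] yaz 98.1 tilt 0.02 F [-0.5  0.3 -0.4] w 68.3 q7 1.46
2367 ((446.9357604980469, -10.093196868896484), (52.7497444152832, 53.065181732177734), 8.1527099609375)
1270 ((447.0571594238281, -10.137691497802734), (29.79922866821289, 29.85702133178711), 8.376194953918457)
top 63 (array([515.5, 280.3]), np.float64(1.56)) top z 99.20849391426366
top 21 (array([533. , 195.3]), np.float64(0.32)) top z 117.63010191174837
scene 44 (array([511.7, 280. ]), np.float64(1.55)) top z 100.76469797198145
scene 46 (array([531.6, 195.4]), np.float64(0.88)) top z 119.67650182845583
```

>>> step_arm(series=[[[0.001,0,-0.03],[0,0,0],0.6],[[0.001,0,-0.06],[0,0,0],0.6],[[0.001,0,-0.09],[0,0,0],0.6],[[0.001,0,-0.12],[0,0,0],0.6],[[0.001,0,-0.145],[0,0,0],0.6],[[0.001,0,-0.157],[0,0,0],0.6],[[0.001,0,-0.161],[0,0,0],0.6],[[0.001,0,-0.161],[0,0,0],0.6],[[0.001,0,-0.161],[0,0,0],0.3]])

```text
time: 26.65
tool_pos: [447.5, -10.5, 20.9]
tcp_rot: [-0.222, 3.132, -0.0]
force: [0.5, -0.5, 0.2]
width: 56.3
grip_force: 0.0
```

>>> step_arm(series=[[[0,0,0],[0,0,0],-1],[[0,0,0],[0,0,0],-1],[[0,0,0],[0,0,0],-1],[[0,0,0],[0,0,0],-1]])

```text
time: 27.05
tool_pos: [447.6, -10.5, 21.3]
tcp_rot: [-0.222, 3.131, -0.001]
force: [-1.9, 1.0, 6.8]
width: 51.8
grip_force: 62.1
```

>>> step_arm(series=[[[0,0,0.004],[0,0,0],-1],[[0,0,0.012],[0,0,0],-1],[[0,0,0.027],[0,0,0],-1],[[0,0,0.05],[0,0,0],-1],[[0,0,0.08],[0,0,0],-1],[[0,0,0.11],[0,0,0],-1],[[0.001,0.008,0.135],[0,0,0],-1],[[0.003,0.025,0.14],[0,0,0],-1],[[0.007,0.05,0.14],[0,0,0.5],-1],[[0.011,0.08,0.14],[0,0,1],-1]])

```text
time: 28.05
tool_pos: [457.6, 69.0, 160.8]
tcp_rot: [-0.246, 3.131, -0.002]
force: [0.5, 0.0, -2.4]
width: 52.0
grip_force: 63.1
```

>>> step_arm(series=[[[0.004,0.035,0],[0,0,0.5],-1],[[0.009,0.07,0],[0,0,1],-1],[[0.014,0.105,0],[0,0,1.5],-1],[[0.018,0.14,0],[0,0,2],-1],[[0.023,0.175,0],[0,0,2.5],-1],[[0.028,0.21,0],[0,0,3],-1],[[0.032,0.24,0],[0,0,3.6],-1],[[0.035,0.265,0],[0,0,3.6],-1],[[0.037,0.282,0],[0,0,3.6],-1],[[0.038,0.291,0],[0,0,3.6],-1]])

```text
time: 29.05
tool_pos: [495.0, 362.0, 160.3]
tcp_rot: [0.35, -3.122, -0.002]
force: [0.3, 0.5, -2.8]
width: 51.8
grip_force: 63.1
```

>>> step_arm(series=[[[0,0.001,0],[0,0,0],-1],[[0,0.001,0],[0,0,0],-1],[[0,0.001,0],[0,0,0],-1],[[0,0.001,0],[0,0,0],-1]])

```text
time: 29.45
tool_pos: [495.9, 360.1, 160.0]
tcp_rot: [-0.345, 3.122, -0.001]
force: [-0.2, -0.2, -1.5]
width: 52.0
grip_force: 63.1
```

```bash
python3 - <<'E'
from h import *
s=pose(); p,d=snap('wrist','w12'); T,W=wcloud(d,s); h=cv2.cvtColor(p,cv2.COLOR_RGB2HSV).astype(int)
R=cv2.Rodrigues(np.array(s['tcp_rot'],float))[0]
m=(np.hypot(T[...,0],T[...,1])<24)&(T[...,2]<-55)&(T[...,2]>-70); r=cv2.minAreaRect(T[m][:,:2].astype(np.float32)); print('grip in tool',m.sum(),r)
print('world',(R@[*r[0],0]+s['tool_pos']).round(1))
wh=(h[...,1]<50)&(h[...,2]>130)&(W[...,2]>26)&(W[...,2]<36); Y=W[wh&near(W,(496,362),54)]; print('well',len(Y),cv2.minAreaRect(Y[:,:2].astype(np.float32)) if len(Y)>20 else '')
cv2.imwrite('pics/c12.png',np.hstack([cv2.resize(p,(400,300)),cv2.resize(snap('top','t12')[0],(400,300))])[:,:,::-1])
E
```

```text
t 29.45 tcp [495.9 360.1 160. ] yaz 102.6 tilt 0.04 F [-0.2 -0.2 -1.5] w 52.0 q7 0.73
grip in tool 6004 ((0.52911376953125, 0.21452713012695312), (31.450254440307617, 30.020206451416016), 0.11537628620862961)
world [495.3 360.2 160. ]
well 739 ((484.3580322265625, 359.0616760253906), (47.083824157714844, 74.19137573242188), 12.510376930236816)
```

View pics/c12.png

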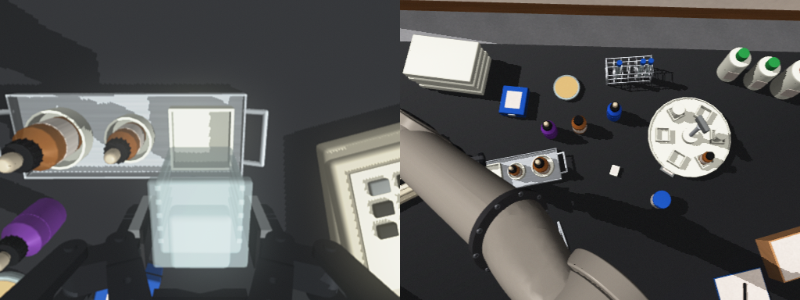

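>>> step_arm(series=[[[0.001,0.002,-0.01],[0,0,0],-1],[[0.001,0.002,-0.03],[0,0,0],-1],[[0.001,0.002,-0.06],[0,0,0],-1],[[0.001,0.002,-0.085],[0,0,0],-1],[[0.001,0.002,-0.105],[0,0,0],-1],[[0.001,0.002,-0.118],[0,0,0],-1],[[0.001,0.002,-0.125],[0,0,0],-1],[[0.001,0.002,-0.129],[0,0,0],-1],[[0.001,0.002,-0.13],[0,0,0],-1],[[0.001,0.002,-0.13],[0,0,0],-1]])

```text
time: 30.55
tool_pos: [497.0, 363.8, 30.6]
tcp_rot: [-0.347, 3.121, 0.001]
force: [0.3, 0.7, -1.5]
width: 52.0
grip_force: 63.1
```

>>> step_arm(series=[[[0,0,-0.0005],[0,0,0],-1],[[0,0,-0.001],[0,0,0],-1],[[0,0,-0.001],[0,0,0],-1]])

```text
time: 30.85
tool_pos: [496.8, 363.4, 29.2]
tcp_rot: [-0.347, 3.122, 0.0]
force: [0.4, -0.6, -2.9]
width: 51.9
grip_force: 63.1
```

>>> step_arm(series=[[[0,0,-0.0005],[0,0,0],-1],[[0,0,-0.001],[0,0,0],-1],[[0,0,-0.001],[0,0,0],-1]])

```text
time: 31.15
tool_pos: [496.7, 363.5, 28.4]
tcp_rot: [-0.347, 3.122, -0.0]
force: [-0.8, -1.0, 3.4]
width: 51.6
grip_force: 63.6
```

Contact is light. Now I'll release, rise and back off.

>>> step_arm(series=[[[0,0,0],[0,0,0],0.3],[[0,0,0],[0,0,0],0.3],[[0,0,0],[0,0,0],0.55],[[0,0,0],[0,0,0],0.55],[[0,0,0.012],[0,0,0],0.55],[[0,0,0.04],[0,0,0],0.55],[[0,0,0.08],[0,0,0],0.55],[[0,0,0.12],[0,0,0],0.55],[[0,0,0.16],[0,0,0],0.55],[[0,0,0.18],[0,0,0],0.55]])

```text
time: 32.15
tool_pos: [497.4, 365.0, 212.9]
tcp_rot: [-0.348, 3.118, 0.005]
force: [0.1, -0.5, -0.0]
width: 66.5
grip_force: 0.0
```

>>> step_arm(series=[[[0,-0.03,0],[0,0,0],0.55],[[0,-0.07,0],[0,0,0],0.55],[[0,-0.11,0],[0,0,0],0.55],[[0,-0.15,0],[0,0,0],0.55],[[0,-0.19,0],[0,0,0],0.55],[[0,-0.23,0],[0,0,0],0.55],[[0,-0.27,0],[0,0,0],0.55],[[0,-0.31,0],[0,0,0],0.55],[[0,-0.34,0],[0,0,0],0.55],[[0,-0.35,0],[0,0,0],0.55]])

```text
time: 33.15
tool_pos: [496.4, 9.6, 208.5]
tcp_rot: [-0.34, 3.123, -0.003]
force: [0.4, 0.1, -0.5]
width: 66.5
grip_force: 0.0
```

```bash
python3 - <<'E'
from h import *
pose(); a,e=snap('top','t13'); b,_=snap('scene','s13')
for n,f in(('top','t13'),('scene','s13')):
    q,e=load(f); P,am,wh,ok=masks(n,q,e)
    for nm,c,r in(('S',(515,278),17),('L',(534.5,194),24),('flatL',(674,81.3),24)):
        m=am&near(P,c,34)&(P[...,2]>32)&(P[...,2]<57); k=near(P,c,25); print(n,nm,m.sum(),fitc(P[m],r) if m.sum()>8 else '','top z',P[k][:,2].max() if k.any() else '')
    for z0,z1 in((70,82),(86,95)):
        m=near(P,(496,362),45)&(P[...,2]>z0)&(P[...,2]<z1); print('jar',m.sum(),cv2.minAreaRect(P[m][:,:2].astype(np.float32)) if m.sum()>10 else '')
cv2.imwrite('pics/c13.png',np.hstack([cv2.resize(a,(400,300)),cv2.resize(b[60:300,180:500],(400,300))])[:,:,::-1])
E
```

```text
t 33.15 tcp [496.4   9.6 208.5] yaz 102.4 tilt 0.09 F [ 0.4  0.1 -0.5] w 66.5 q7 1.46
top S 33 (array([514.8, 279.5]), np.float64(0.65)) top z 102.03099643831005
top L 9 (array([532.9, 195.5]), np.float64(0.2)) top z 118.15338378977788
top flatL 0  top z 91.64153746887035
jar 323 ((495.3988037109375, 363.5518798828125), (53.63621520996094, 53.50829315185547), 12.71523666381836)
jar 151 ((494.7143859863281, 363.7468566894531), (29.614070892333984, 29.831636428833008), 13.765360832214355)
scene S 17 (array([511.7, 277.1]), np.float64(1.06)) top z 99.90110379709976
scene L 13 (array([531.6, 196.6]), np.float64(0.9)) top z 118.97779126735868
scene flatL 54 (array([673.2,  81.1]), np.float64(0.76)) top z 93.22048414590019
jar 138 ((494.5918273925781, 361.7062072753906), (52.997955322265625, 54.6182975769043), 13.57520580291748)
jar 68 ((494.896484375, 362.05572509765625), (29.46929359436035, 31.91638946533203), 13.684962272644043)
```

View pics/c13.png

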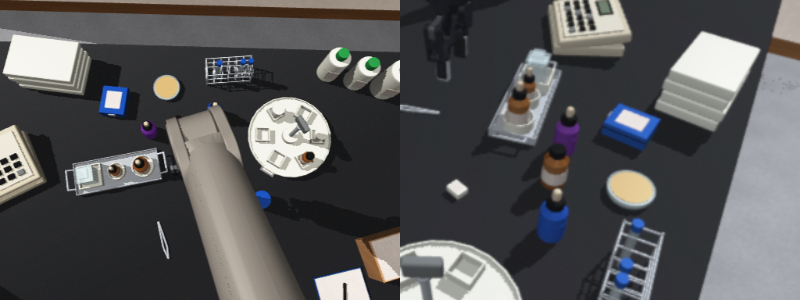

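The view shows all three seated and upright: the jar at top crop (87,175), the small dropper at (115,170) and the large one at (141,163). Both flat-capped bottles are untouched. I'll let the arm settle, then hand in.

>>> step_arm(series=[[[0,0,0],[0,0,0],0.55],[[0,0,0],[0,0,0],0.55],[[0,0,0],[0,0,0],0.55]])

```text
time: 33.55
tool_pos: [496.6, 15.1, 208.0]
tcp_rot: [-0.352, 3.122, 0.001]
force: [-0.5, -0.5, 0.4]
width: 66.2
grip_force: 0.0
```

```bash
python3 -c "
from workcell import *
print(job_done())"
```

```text
the job is handed in; nothing more can be done
None
```

I turned the carousel to bring the small dropping bottle to the front and set it, the large dropping bottle and the jar upright in their matching wells. The flat-capped bottles were not touched (one rode round on the carousel), and I handed the job in at 33.6 s.

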